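Emboss the name disc in the lid of the lacquer box

TASK

Take the hand die out of its wooden rest and emboss the foil name disc in the middle of the lacquer box's lid: press the die down squarely on the disc's centre with an even, moderate push of about 12 N for just under two seconds, so that the disc is pushed in about 2 mm. Lift the die straight up without sliding it, put it back standing in its rest and let go, leaving the box and the other things on the stool where they are.

Things in the scene. Friction and masses are not known exactly. Their poses are not given: they have to be found in the camera images.
- stool: low folding aluminium step stool, platform 320 x 560 mm, its flat top 160 mm above the floor on which the robot stands; fixed. Origin on the floor under the middle of the platform, z up, y along the platform's long side. All the other things stand on it.
- die: hand die standing in its rest, 104 mm tall: steel foot 22 mm wide, 12 mm high; brass collar 32 mm wide from 26 to 36 mm; square dark wood handle 26 x 26 mm from 36 to 100 mm (grip at about 75 mm, 20 N or more); brass button on top. 0.17 kg. Origin: centre of the foot's underside (foot unloaded), z up the handle, x and y square to its faces. Foot sprung: gives from 2 N, 1 mm per 6 N, at most 9 mm.
- die_foot (a point): centre of the underside of the die's steel foot, moving with the foot
- box: round dark lacquer box with its lid clipped on, 110 mm in diameter, 60 mm high, two steel clips on its sides, about 0.5 kg, standing loose on the stool. Origin at the centre of its underside, z up. In the middle of the lid is a round pocket 34 mm in diameter, and in it the foil name disc, 30 mm in diameter, on a slow soft bed.
- lid_centre (a point): point on the axis of the box at the height of the lid's flat top, 60 mm above the stool, centre of the pocket's mouth. The name disc lies level somewhere from 2 to 18 mm below this point: the depth differs from start to start and is not measured, it has to be felt. The die must press within 4 mm of this axis.
- emboss (a joint): how far the name disc is pushed in, m: 0 untouched, 0.002 wanted, 0.005 hard stop. Its bed yields slowly and does not spring back: it sinks 0.1 mm per second for each newton (12 N: 1.2 mm/s), so depth is push times duration: 20 N s give 2 mm. Push on the disc must stay under 20 N.
- rest: wooden ring fixed on the stool, 60 mm outer diameter, 29 mm hole, 14 mm high; the die stands in its hole with its foot on the stool's top. Origin at the centre of its underside.
- rest_floor (a point): centre of the rest's hole at the level of the stool's top, where the middle of the die's foot belongs
- tumbler: glass tumbler, 72 mm in diameter, 90 mm tall, a bystander. Origin at the centre of its underside.
- plate_lower: lower one of two stacked white melamine plates, 140 mm in diameter, 9 mm high, a bystander. Origin at the centre of its underside.
- plate_upper: upper one of the two stacked plates, 140 mm in diameter, 9 mm high, a bystander. Origin at the centre of its underside.
- paddle: flat wooden serving paddle lying at the platform's far side, 310 mm long, 70 mm wide, 10 mm thick, a bystander. Origin at its underside near the middle; the handle points along y.
There are look-alikes about, which are no part of the job. Leave any pink or purple look-alike of the die alone.

How it is judged:
By the outcome, as a careful person would: the job done as asked, in the order asked, and still so for the second after the job is handed in, with the robot touching nothing.
It also fails if it takes over 58 s, if anything falls off the work surface, if the arm or the gripper's body presses on something with over 40 N, if the wrist force passes 120 N, or if a joint passes its speed limit or range.

ROBOT

A 7-joint arm with a two-finger parallel gripper is mounted at the origin on the work surface. World frame = base frame: x ahead of the robot, y to its left, z up, the work surface at z = 0. Lengths are in m, angles in rad, forces in N, time in s.
With the tool pointing down it reaches from about 0.4 to 0.85 m from the base axis. Payload 10.4 kg.
Tool frame: the origin (TCP) lies between the finger pads; the fingertips stand 11 mm ahead of it and the grasp point (between the pads) lies 8 mm behind it (tip_reach is the distance from the TCP to the fingertips, in m); z points along the fingers, y is the line along which they close (so a half turn about z gives the same grasp; the last joint's range is limited). The gripper opens to 85 mm and grips with 20 to 120 N. Pads are 22 mm wide; open, the fingers measure 114 mm over their backs; the gripper's body (76 mm by 85 mm) begins 54 mm behind the grasp point. The pads swing forward as they close: fully open they stand 13 mm farther back than shut.
Start: joints at [-1.226, 0.332, -0.065, 1.46, 0.022, 1.35, -0.088], TCP at [0.225, 0.583, 0.242] pointing down, gripper open.
Joint ranges: [-2.6, 2.6], [-0.5, 2.12], [-1.47, 1.34], [0.16, 2.42], [-1.27, 4.41], [0.06, 2.06], [-2.6, 2.6]. Speed limits (rad/s): [2.22, 2.22, 2.79, 2.79, 3.14, 3.14, 3.14].

INTERFACE

Orientations are given as a unit quaternion [x, y, z, w].
In Python, from workcell import * gives the robot as it stands.
- The arm moves only by the shell command python3 -m inch 'ROWS' [OPENING] [FORCE]. ROWS is JSON, a list of rows, each an object with "slide": the shift along the world's x, y, z in m, a list of three; "yaw": the turn about the world's z in rad. A call has 1 to 20 rows; each row is the pose to reach, as a shift and turn from the pose commanded when the call began; what a row does not reach only later rows make up. A row lasts 1/12 s, in which the tool goes at most 41.7 mm and 7.16 degrees, less where a joint would pass 70% of its speed; a pose out of reach is approached as far as the arm can. A call with a gripper value outside its range is refused whole. OPENING is the closure in counts, from 0 (fully open) to 255 (shut), set as the call begins (- or left out, the last holds). The fingers move at their own pace and stop on an object; FORCE is the grip in N (left out, the last holds). Time passes only in rows, so rows that repeat a pose let the fingers close. It gives the time, the measured TCP pose, the force, the opening and the grip force at its end, in the units of the state.
- get_obs(): the state, without advancing time (a new reading comes with each control period).
- camera(name): name is "scene" or "top" or "wrist"; returns a dict with "frame" (480x640x3 uint8, red, green, blue), "fx", "fy", "cx", "cy" (pixels), "extrinsics" (4x4, takes a point from world to camera coordinates). Camera axes: x right, y down, z forward; pixel columns grow to the right and rows downward; lengths in m; the calibration is good to about 2 mm. A picture is of the moment at which its call begins. There is no depth.
- hand_in(): hands the job in; it is judged then, once.
The state is a dict: "clock": time; "joint_pos": joint angles; "joint_velocities": joint speeds; "tau": joint torques, N m; "position": TCP position; "ee_rot": TCP orientation; "ft_force": force on the tool from outside, world axes, zero at the start; "torque": the same for the moment, N m; "grip_width": opening from 0.0 (shut) to 1.0 (fully open); "grasp_force": force on a finger pad.
Only numpy, scipy, OpenCV 4.12 (cv2) and the standard library are available. Lean on these libraries where they do the work, as an engineer would, in place of code of your own. Each camera call takes 0.05 s, during which the arm holds its last target. There are 200 camera calls.

## Working session

There is one attempt and no reset: what is moved stays moved. The work goes in short steps, Python scripts to look and compute and a shell command to move; the robot and the scene stay as the last step left them, time stands still between calls to the robot, and variables do not carry over. Pictures are saved under pics/ and viewed, at most 13 in all, crops included, and the job is handed in when it is done.

```bash
mkdir -p pics; ls; cat > h.py <<'E'
from workcell import *
import numpy as np, cv2
def snap(n,f):
    c=camera(n); cv2.imwrite('pics/'+f,c['frame'][:,:,::-1]); np.savez('pics/'+f+'.npz',**c); return c
def ray(c,u,v,z):
    E=np.array(c['extrinsics']);R=E[:3,:3];o=-R.T@E[:3,3]
    d=R.T@np.array([(u-c['cx'])/c['fx'],(v-c['cy'])/c['fy'],1]);return o+d*(z-o[2])/d[2]
def proj(c,p):
    E=np.array(c['extrinsics']);q=E[:3,:3]@np.array(p)+E[:3,3];return np.array([c['fx']*q[0]/q[2]+c['cx'],c['fy']*q[1]/q[2]+c['cy']])
E
python3 - <<'E'
from h import *
for n in('scene','top'):
    c=snap(n,n+'1.png');E=np.array(c['extrinsics']);print(n,c['fx'],-E[:3,:3].T@E[:3,3],E[2,:3])
o=get_obs();print(o)
E
```

```text
pics
scene 440.5927123444789 [1.04028183 0.17865605 0.84063902] [-0.59181661 -0.17185329 -0.78754018]
top 578.2785594988376 [ 0.44234228 -0.00818816  1.06935031] [ 0.08203149  0.03325371 -0.99607481]
{'clock': 0.1, 'joint_pos': array([-1.22561824,  0.33281253, -0.06471498,  1.46085528,  0.02162905,
        1.34988677, -0.08848366]), 'joint_velocities': array([ 0.0006429 , -0.00241583, -0.00131882, -0.00248776, -0.00020563,
        0.00026163,  0.00142297]), 'tau': array([ 8.56608676e-04, -6.26734471e+01,  4.88094497e-02, -3.92434502e+01,
        1.62367435e-02,  6.78830474e-03, -1.53317580e-05]), 'position': array([0.22460286, 0.58290896, 0.2415941 ]), 'ee_rot': array([ 1.82826829e-01,  9.83144928e-01, -6.28097093e-04, -7.61718396e-05]), 'ft_force': array([0.12467792, 0.20085889, 0.23235892]), 'torque': array([ 0.02300458,  0.0214631 , -0.0161634 ]), 'grasp_force': 0.0, 'grip_width': 1.0013576480709325}
```

View pics/top1.png

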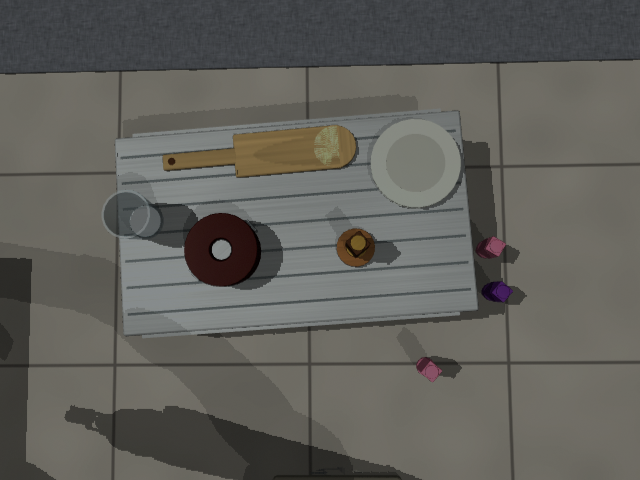

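View pics/scene1.png

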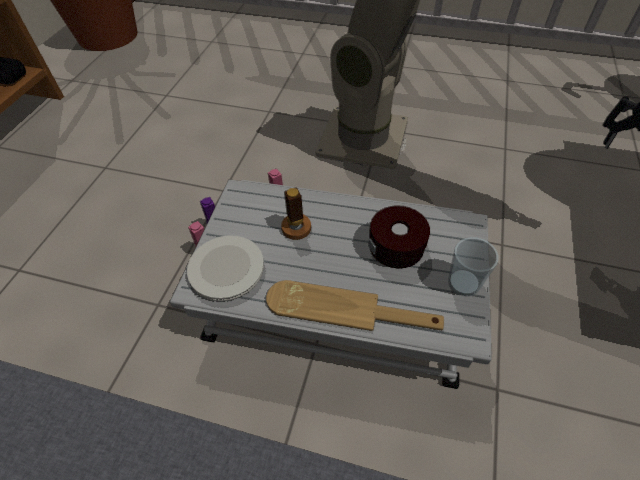

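The top view shows the die in its rest at about (357,244) with its handle turned roughly 45°. The box lid is at (222,249), the tumbler at (130,215), the plates at (416,163) and the paddle along the upper edge. The pink and purple look-alikes are on the floor off the stool. The scene view agrees: die (294,205), lid (400,228).

```bash
python3 - <<'E'
from h import *
c=dict(np.load('pics/top1.png.npz'));s=dict(np.load('pics/scene1.png.npz'))
f=c['frame']
# lid: dark red
hsv=cv2.cvtColor(f,cv2.COLOR_RGB2HSV)
m=((f[:,:,0].astype(int)-f[:,:,1]>15)&(hsv[:,:,2]<90)).astype(np.uint8); m[:,:170]=0;m[:,275:]=0;m[:200]=0;m[300:]=0
k=max(cv2.findContours(m,0,2)[0],key=cv2.contourArea);print('lid',cv2.fitEllipse(k))
(u,v),_,_=cv2.fitEllipse(k);print(ray(c,u,v,.22))
g=f[225:270,200:245].astype(int).min(2);mm=(g>120).astype(np.uint8)
k=max(cv2.findContours(mm,0,2)[0],key=cv2.contourArea);(u,v),ax,_=cv2.fitEllipse(k);print('disc',u+200,v+225,ax,ray(c,u+200,v+225,.21))
for n,uv,z in(('button',(358,243),.264),('rest',(356,247.5),.174),('tumb',(126,214),.25),('plate',(416,163),.178)):print(n,ray(c,*uv,z))
for n,uv,z in(('button',(292.5,191),.264),('lid',(400,228),.22)):print('scene',n,ray(s,*uv,z))
A=cv2.resize(f[220:275,325:390],None,fx=6,fy=6,interpolation=cv2.INTER_CUBIC)
B=cv2.resize(s['frame'][180:245,265:330],None,fx=6,fy=6,interpolation=cv2.INTER_CUBIC)
h=max(A.shape[0],B.shape[0]);A=cv2.copyMakeBorder(A,0,h-A.shape[0],0,0,0)
o=np.hstack([A,B[:h]]);cv2.imwrite('pics/crop1.png',np.clip(o[:,:,::-1]*1.6,0,255).astype(np.uint8))
E
```

```text
lid ((220.33346557617188, 249.1954803466797), (71.39410400390625, 71.96389770507812), 38.570228576660156)
[0.5068754  0.16587491 0.22      ]
disc 220.8817367553711 249.36812210083008 (17.827943801879883, 18.378572463989258) [0.50736583 0.16709568 0.21      ]
button [ 0.50991884 -0.03639264  0.264     ]
rest [ 0.51050813 -0.03634566  0.174     ]
tumb [0.5572208  0.29716161 0.25      ]
plate [ 0.64098105 -0.13136929  0.178     ]
scene button [ 0.51076448 -0.03429171  0.264     ]
scene lid [0.5108242  0.16844197 0.22      ]
```

View pics/crop1.png

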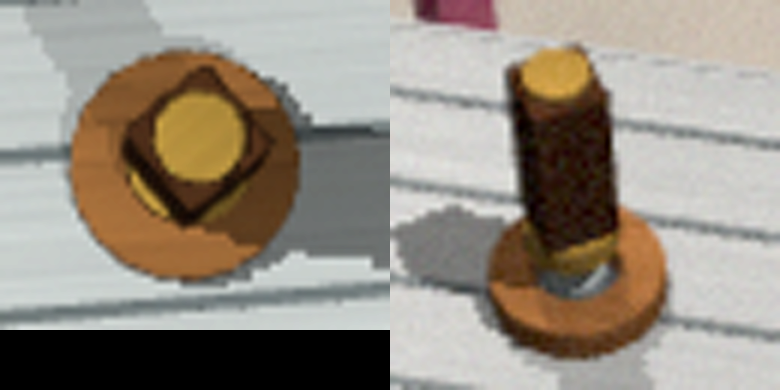

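The crop shows the handle's top face with corners near crop (207,65), (271,141), (190,206) and (124,132), and the button at (201,137). The rest is a disc around (185,165). I'll compute the yaw and the shifts from these.

```bash
python3 - <<'E'
from h import *
c=dict(np.load('pics/top1.png.npz'))
P=[ray(c,325+(x-2.5)/6,220+(y-2.5)/6,.26)[:2] for x,y in((207,65),(271,141),(190,206),(124,132))]
for i in range(4):
    d=P[(i+1)%4]-P[i];print(np.hypot(*d),np.degrees(np.arctan2(d[1],d[0]))%90)
print(np.mean(P,0),ray(c,325+198.5/6,220+134.5/6,.264),ray(c,325+(185-2.5)/6,220+(164-2.5)/6,.17))
for g in((120,138),(458,112),(475,310),(126,335)):print(ray(c,*g,.16))
E
python3 -m inch '[{"slide":[0,0,0.03]},{"slide":[0.01,-0.04,0.07]},{"slide":[0.03,-0.08,0.1]},{"slide":[0.05,-0.12,0.12]},{"slide":[0.07,-0.16,0.13]},{"slide":[0.09,-0.2,0.13],"yaw":-0.1},{"slide":[0.11,-0.24,0.13],"yaw":-0.2},{"slide":[0.13,-0.28,0.13],"yaw":-0.3},{"slide":[0.15,-0.32,0.13],"yaw":-0.4},{"slide":[0.17,-0.36,0.13],"yaw":-0.5},{"slide":[0.19,-0.4,0.13],"yaw":-0.5},{"slide":[0.21,-0.44,0.13],"yaw":-0.5},{"slide":[0.23,-0.48,0.13],"yaw":-0.5},{"slide":[0.25,-0.52,0.13],"yaw":-0.5},{"slide":[0.26,-0.56,0.13],"yaw":-0.5},{"slide":[0.27,-0.59,0.13],"yaw":-0.5},{"slide":[0.285,-0.619,0.13],"yaw":-0.5},{"slide":[0.285,-0.619,0.13],"yaw":-0.5},{"slide":[0.285,-0.619,0.13],"yaw":-0.5},{"slide":[0.285,-0.619,0.13],"yaw":-0.5}]' 0 40
```

```text
0.02323309741897387 39.088779434598564
0.024283506227530675 38.11810186496433
0.023166695340403783 40.86682348109578
0.025001060462693774 38.32372199282744
[ 0.51133046 -0.03595983] [ 0.51073414 -0.03652083  0.264     ] [ 0.51173448 -0.0355778   0.17      ]
[0.69425909 0.34282066 0.16      ]
[ 0.72643281 -0.20240735  0.16      ]
[ 0.41224071 -0.21949705  0.16      ]
[0.37755751 0.32719452 0.16      ]invalid input
```

```bash

python3 -m inch '[{"slide":[0,0,0.03],"yaw":0},{"slide":[0.01,-0.04,0.06],"yaw":0},{"slide":[0.03,-0.07,0.08],"yaw":0},{"slide":[0.05,-0.11,0.09],"yaw":0},{"slide":[0.06,-0.15,0.1],"yaw":-0.1},{"slide":[0.08,-0.18,0.11],"yaw":-0.1},{"slide":[0.1,-0.22,0.12],"yaw":-0.2},{"slide":[0.11,-0.25,0.13],"yaw":-0.3},{"slide":[0.13,-0.29,0.13],"yaw":-0.4},{"slide":[0.15,-0.32,0.13],"yaw":-0.5},{"slide":[0.17,-0.36,0.13],"yaw":-0.52},{"slide":[0.19,-0.4,0.13],"yaw":-0.52},{"slide":[0.21,-0.43,0.13],"yaw":-0.52},{"slide":[0.22,-0.47,0.13],"yaw":-0.52},{"slide":[0.24,-0.51,0.13],"yaw":-0.52},{"slide":[0.25,-0.54,0.13],"yaw":-0.52},{"slide":[0.27,-0.58,0.13],"yaw":-0.52},{"slide":[0.285,-0.619,0.13],"yaw":-0.52},{"slide":[0.285,-0.619,0.13],"yaw":-0.52},{"slide":[0.285,-0.619,0.13],"yaw":-0.52}]' 0 40; python3 - <<'E'
from h import *
o=get_obs();print(o['clock'],o['position'],o['ee_rot'],o['ft_force'])
c=snap('wrist','w1.png')
E
```

```text
clock: 1.77
position: [0.5099, -0.0388, 0.372]
ee_rot: [0.432, 0.902, -0.001, -0.0]
ft_force: [-1.1, 0.8, -1.0]
grip_width: 1.001
grasp_force: 0.0
1.7667 [ 0.50985778 -0.03878492  0.37199406] [ 4.31937808e-01  9.01903226e-01 -5.43098371e-04 -7.79792809e-05] [-1.05617769  0.7842281  -1.02583484]
```

View pics/w1.png

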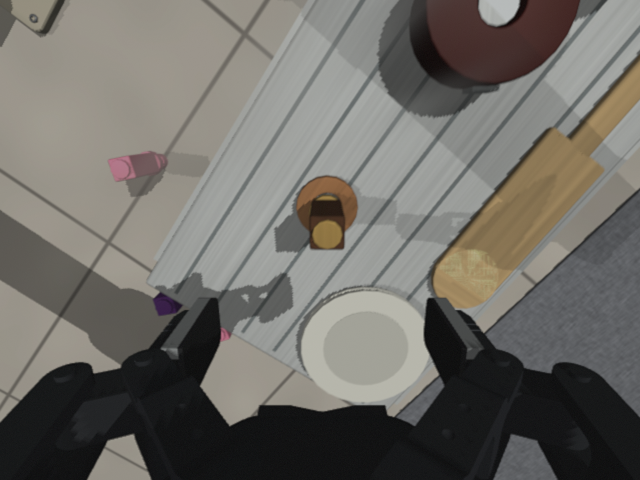

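The wrist view shows the handle square with the image. The button is at (327,235), the rest at (328,205), and the lid is partly in view with its disc at (498,8).

```bash
python3 - <<'E'
from h import *
c=dict(np.load('pics/w1.png.npz'))
f=c['frame'].astype(int)
hs=cv2.cvtColor(c['frame'],cv2.COLOR_RGB2HSV)
print(ray(c,327,235,.264))
m=((hs[:,:,1]>110)&(f.sum(2)<330)&(f[:,:,0]>f[:,:,2])).astype(np.uint8);
b=c['frame'][165:260,285:370];cv2.imwrite('pics/c2.png',np.clip(cv2.resize(b,None,fx=7,fy=6.3,interpolation=2)[:,:,::-1]*1.3,0,255).astype(np.uint8))
print(ray(c,328,203,.17), ray(c,498,8,.207))
t=dict(np.load('pics/top1.png.npz'))
E
```

```text
[ 0.51138205 -0.03557651  0.264     ]
[ 0.51062041 -0.03121239  0.17      ] [0.51069254 0.16621848 0.207     ]
```

View pics/c2.png

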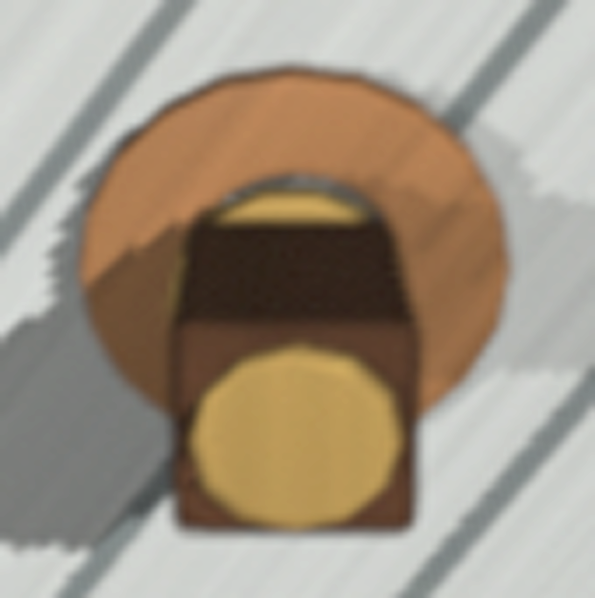

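```bash
python3 -m inch '[{"slide":[0.0015,0,-0.02],"yaw":0},{"slide":[0.0015,0,-0.045],"yaw":0},{"slide":[0.0015,0,-0.07],"yaw":0},{"slide":[0.0015,0,-0.09],"yaw":0},{"slide":[0.0015,0,-0.11],"yaw":0},{"slide":[0.0015,0,-0.125],"yaw":0},{"slide":[0.0015,0,-0.135],"yaw":0},{"slide":[0.0015,0,-0.14],"yaw":0},{"slide":[0.0015,0,-0.145],"yaw":0},{"slide":[0.0015,0,-0.145],"yaw":0},{"slide":[0.0015,0,-0.145],"yaw":0},{"slide":[0.0015,0,-0.145],"yaw":0}]'
```

```text
clock: 2.82
position: [0.5116, -0.0357, 0.2281]
ee_rot: [0.429, 0.903, 0.0, 0.0]
ft_force: [-0.5, 1.1, -0.3]
grip_width: 1.002
grasp_force: 0.0
```

```bash
python3 -m inch '[{"slide":[0,0,0],"yaw":0},{"slide":[0,0,0],"yaw":0},{"slide":[0,0,0],"yaw":0},{"slide":[0,0,0],"yaw":0},{"slide":[0,0,0],"yaw":0},{"slide":[0,0,0],"yaw":0},{"slide":[0,0,0],"yaw":0},{"slide":[0,0,0],"yaw":0},{"slide":[0,0,0],"yaw":0},{"slide":[0,0,0],"yaw":0},{"slide":[0,0,0],"yaw":0},{"slide":[0,0,0],"yaw":0}]' 255 60
python3 - <<'E'
from h import *
c=snap('wrist','w2.png');print(get_obs()['ft_force'])
E
```

```text
clock: 3.82
position: [0.5113, -0.0358, 0.2274]
ee_rot: [0.429, 0.903, 0.0, 0.0]
ft_force: [-0.6, 0.0, 1.4]
grip_width: 0.299
grasp_force: 62.6
[0.53478485 0.3319551  1.35094704]
```

View pics/w2.png

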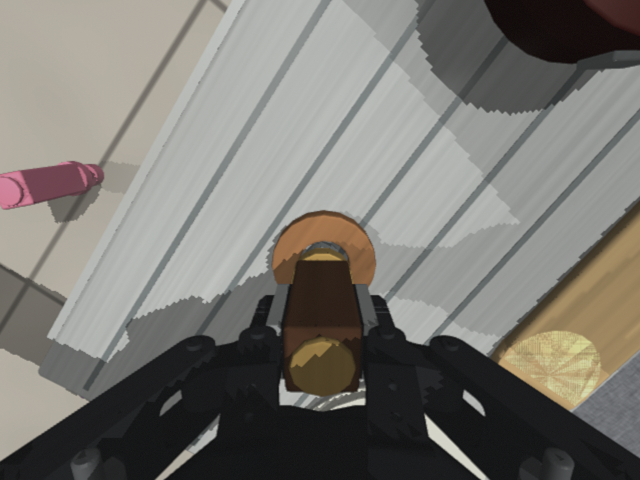

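The die is gripped: width 0.299 is about 25.5 mm, and the picture shows the handle between the pads with the rest at (325,245). Next I lift it straight up and go partway toward the box for a near look at the lid.

```bash
python3 -m inch '[{"slide":[0,0,0.005],"yaw":0},{"slide":[0,0,0.012],"yaw":0},{"slide":[0,0,0.022],"yaw":0},{"slide":[0,0,0.035],"yaw":0},{"slide":[0,0,0.05],"yaw":0},{"slide":[0,0,0.065],"yaw":0},{"slide":[0,0,0.08],"yaw":0},{"slide":[0,0,0.095],"yaw":0},{"slide":[0,0.005,0.105],"yaw":0},{"slide":[0,0.015,0.11],"yaw":0},{"slide":[0,0.03,0.115],"yaw":0},{"slide":[0,0.045,0.115],"yaw":0},{"slide":[0,0.06,0.115],"yaw":0},{"slide":[0,0.075,0.115],"yaw":0},{"slide":[0,0.09,0.115],"yaw":0},{"slide":[0,0.1,0.115],"yaw":0},{"slide":[0,0.105,0.115],"yaw":0},{"slide":[0,0.105,0.115],"yaw":0},{"slide":[0,0.105,0.115],"yaw":0},{"slide":[0,0.105,0.115],"yaw":0}]'
python3 - <<'E'
from h import *
c=snap('wrist','w3.png');t=snap('top','t3.png')
for z in (.22,):
  print(proj(c,[.509,.167,z]),proj(t,[.509,.167,z]))
E
```

```text
clock: 5.53
position: [0.5113, 0.0683, 0.3424]
ee_rot: [0.43, 0.903, -0.0, 0.0]
ft_force: [-0.1, -0.3, -2.0]
grip_width: 0.297
grasp_force: 62.3
[410.20705299 122.67381954] [219.585983   247.77522359]
```

View pics/w3.png

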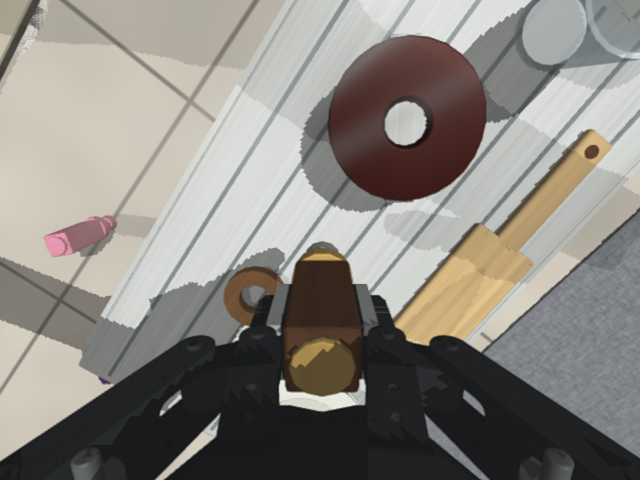

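The wrist view shows the whole lid, outline centre about (408,119), pocket about (408,123), and the rest at (253,295). The die is held square.

```bash
python3 - <<'E'
from h import *
from scipy.optimize import least_squares
def lid(c,roi,name,r=.055):
    f=c['frame'].astype(int);x0,x1,y0,y1=roi
    m=np.zeros(f.shape[:2],np.uint8);s=f[y0:y1,x0:x1]
    m[y0:y1,x0:x1]=((s[:,:,0]-s[:,:,1]>12)&(s.max(2)<140)&(s[:,:,0]>1.35*s[:,:,2]))
    m=cv2.morphologyEx(m,cv2.MORPH_OPEN,np.ones((3,3),np.uint8))
    k=max(cv2.findContours(m,0,1)[0],key=cv2.contourArea)[:,0,:]
    P=np.array([ray(c,u,v,.22)[:2] for u,v in k])
    g=least_squares(lambda q:np.hypot(*(P-q[:2]).T)-q[2],[.509,.167,.055],loss='soft_l1',f_scale=.0005)
    print(name,g.x,np.abs(g.fun).mean(),len(k))
    # pocket mouth: transition from lacquer inward; bright disc contour
    b=((f.min(2)>110)*255).astype(np.uint8);b2=np.zeros_like(b);u,v=map(int,proj(c,[.509,.167,.22]));w=30 if name=='w' else 14
    b2[v-w:v+w,u-w:u+w]=b[v-w:v+w,u-w:u+w]
    k=max(cv2.findContours(b2,0,1)[0],key=cv2.contourArea);e=cv2.fitEllipse(k);print(' disc px',e,[ray(c,*e[0],.22-d)[:2].round(4) for d in(.002,.01,.018)])
lid(dict(np.load('pics/w3.png.npz')),(310,510,20,215),'w')
lid(dict(np.load('pics/top1.png.npz')),(170,275,200,300),'t')
c=dict(np.load('pics/w3.png.npz'));cv2.imwrite('pics/c3.png',cv2.resize(c['frame'][85:165,360:460],None,fx=7,fy=7,interpolation=2)[:,:,::-1])
for z in(.22,.22-.01):
  print(z,[proj(c,[.5085+.017*np.cos(a),.1675+.017*np.sin(a),z]).round(1).tolist() for a in np.radians([39,129,219,309])])
E
```

```text
w [0.51182901 0.16408841 0.04870085] 0.010476862572847856 770
 disc px ((405.00537109375, 122.7009048461914), (40.169403076171875, 43.68218231201172), 22.877052307128906) [array([0.5066, 0.165 ]), array([0.5079, 0.1663]), array([0.5092, 0.1675])]
t [0.50719328 0.16584071 0.05348377] 0.0003922214295001621 205
 disc px ((220.94447326660156, 249.41856384277344), (17.883737564086914, 18.240406036376953), 50.219200134277344) [array([0.5067, 0.1654]), array([0.5073, 0.167 ]), array([0.5079, 0.1686])]
0.22 [[434.9, 121.6], [412.1, 95.1], [385.5, 121.6], [408.3, 147.1]]
0.21 [[430.6, 121.9], [408.6, 96.4], [383.1, 121.8], [405.1, 146.4]]
```

View pics/c3.png

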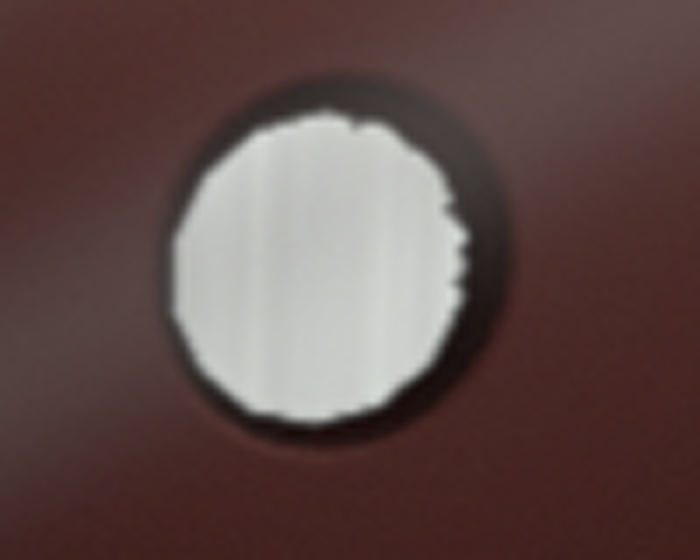

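```bash
python3 - <<'E'
from h import *
c=dict(np.load('pics/w3.png.npz'));print(ray(c,407.8,122.6,.22))
# box rest check: lower/foot & rest centre vs die pos
print('rest',ray(c,252.5,296,.174))
E
```

```text
[0.50767988 0.16598974 0.22      ]
rest [ 0.50863589 -0.03305808  0.174     ]
```

```bash
python3 -m inch '[{"slide":[-0.0005,0.01,0],"yaw":0},{"slide":[-0.001,0.025,0],"yaw":0},{"slide":[-0.0015,0.04,0],"yaw":0},{"slide":[-0.002,0.055,0],"yaw":0},{"slide":[-0.003,0.07,0],"yaw":0},{"slide":[-0.0035,0.083,0],"yaw":0},{"slide":[-0.0035,0.092,-0.005],"yaw":0},{"slide":[-0.0035,0.097,-0.012],"yaw":0},{"slide":[-0.0035,0.097,-0.022],"yaw":0},{"slide":[-0.0035,0.097,-0.032],"yaw":0},{"slide":[-0.0035,0.097,-0.04],"yaw":0},{"slide":[-0.0035,0.097,-0.046],"yaw":0},{"slide":[-0.0035,0.097,-0.048],"yaw":0},{"slide":[-0.0035,0.097,-0.048],"yaw":0},{"slide":[-0.0035,0.097,-0.048],"yaw":0},{"slide":[-0.0035,0.097,-0.048],"yaw":0},{"slide":[-0.0035,0.097,-0.048],"yaw":0},{"slide":[-0.0035,0.097,-0.048],"yaw":0}]'
python3 - <<'E'
from h import *
c=snap('wrist','w4.png');s=snap('scene','s4.png');o=get_obs();print(o['position'],o['ft_force'],o['torque'])
A=cv2.resize(c['frame'][180:330,245:405],None,fx=2.5,fy=2.5,interpolation=2);B=cv2.resize(s['frame'][185:279,350:450],None,fx=4,fy=4,interpolation=2)
cv2.imwrite('pics/c4.png',np.clip(np.hstack([A[:375],B[:375]])[:,:,::-1]*1.3,0,255).astype(np.uint8))
E
```

```text
clock: 7.13
position: [0.5079, 0.1663, 0.2947]
ee_rot: [0.429, 0.903, 0.0, 0.0]
ft_force: [0.4, -0.5, -0.7]
grip_width: 0.297
grasp_force: 62.3
[0.50779873 0.16630546 0.29454852] [-0.38524195  0.14779684 -1.953933  ] [-0.02277932  0.06326407  0.03505727]
```

View pics/c4.png

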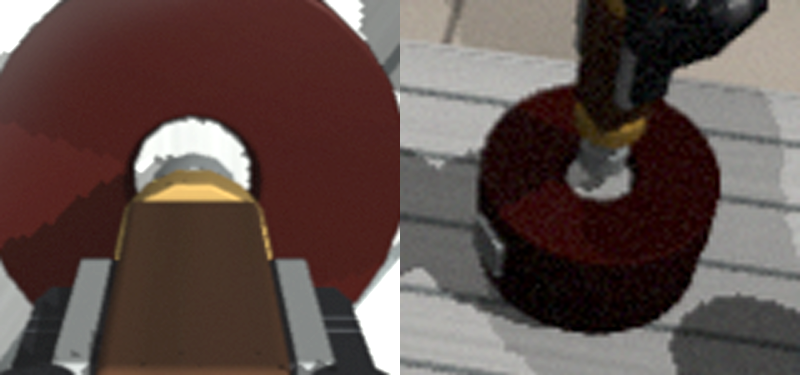

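The foot is centred over the pocket: in the wrist crop the foot and collar are centred on the pocket's mouth, and the scene crop shows it just above. Now I feel downward.

```bash
python3 -m inch '[{"slide":[0,0,-0.001],"yaw":0},{"slide":[0,0,-0.003],"yaw":0},{"slide":[0,0,-0.005],"yaw":0},{"slide":[0,0,-0.0065],"yaw":0},{"slide":[0,0,-0.0075],"yaw":0},{"slide":[0,0,-0.008],"yaw":0},{"slide":[0,0,-0.008],"yaw":0},{"slide":[0,0,-0.008],"yaw":0}]' | sed -n '1,4p'
python3 -m inch '[{"slide":[0,0,-0.0005],"yaw":0},{"slide":[0,0,-0.001],"yaw":0},{"slide":[0,0,-0.001],"yaw":0}]'| sed -n '1,4p'
python3 -m inch '[{"slide":[0,0,-0.0005],"yaw":0},{"slide":[0,0,-0.001],"yaw":0},{"slide":[0,0,-0.001],"yaw":0}]'| sed -n '1,4p'
```

```text
clock: 7.9
position: [0.5077, 0.1662, 0.2864]
ee_rot: [0.429, 0.903, 0.0, 0.0]
ft_force: [-0.6, -0.6, -2.1]
clock: 8.15
position: [0.5077, 0.1662, 0.2853]
ee_rot: [0.429, 0.903, 0.0, -0.0]
ft_force: [0.7, 0.2, -1.6]
clock: 8.4
position: [0.5077, 0.1662, 0.2843]
ee_rot: [0.429, 0.903, 0.0, -0.0]
ft_force: [0.0, -0.0, -1.7]
```

```bash

python3 -m inch '[{"slide":[0,0,-0.0005],"yaw":0},{"slide":[0,0,-0.001],"yaw":0},{"slide":[0,0,-0.001],"yaw":0}]'| sed -n '2p;4p'
python3 -m inch '[{"slide":[0,0,-0.0005],"yaw":0},{"slide":[0,0,-0.001],"yaw":0},{"slide":[0,0,-0.001],"yaw":0}]'| sed -n '2p;4p'
```

```text
position: [0.5077, 0.1662, 0.2832]
ft_force: [-0.5, 0.4, -1.5]
position: [0.5077, 0.1662, 0.2822]
ft_force: [-0.3, -0.1, -1.7]
```

```bash

python3 -m inch '[{"slide":[0,0,-0.0005],"yaw":0},{"slide":[0,0,-0.001],"yaw":0},{"slide":[0,0,-0.001],"yaw":0}]'| sed -n '2p;4p'
```

```text
position: [0.5078, 0.1662, 0.2814]
ft_force: [0.5, -0.6, -1.6]
```

```bash

python3 -m inch '[{"slide":[0,0,-0.0005],"yaw":0},{"slide":[0,0,-0.001],"yaw":0},{"slide":[0,0,-0.001],"yaw":0}]'| sed -n '2p;4p'
```

```text
position: [0.5079, 0.1662, 0.2808]
ft_force: [-0.9, 0.0, 3.4]
```

```bash

python3 -m inch '[{"slide":[0,0,-0.0009],"yaw":0},{"slide":[0,0,-0.0017],"yaw":0},{"slide":[0,0,-0.0019],"yaw":0},{"slide":[0,0,-0.002],"yaw":0}]'| sed -n '1,2p;4p'
```

```text
clock: 9.73
position: [0.508, 0.1663, 0.2794]
ft_force: [-2.5, -1.2, 9.9]
```

```bash

python3 -m inch '[{"slide":[0,0,-0.0001],"yaw":0},{"slide":[0,0,-0.0002],"yaw":0},{"slide":[0,0,-0.0003],"yaw":0},{"slide":[0,0,-0.0004],"yaw":0},{"slide":[0,0,-0.0005],"yaw":0}]'| sed -n '1,2p;4p'
```

```text
clock: 10.15
position: [0.5081, 0.1663, 0.279]
ft_force: [-1.6, -1.3, 10.8]
```

```bash

python3 -m inch '[{"slide":[0,0,-0.0001],"yaw":0},{"slide":[0,0,-0.0002],"yaw":0},{"slide":[0,0,-0.0003],"yaw":0},{"slide":[0,0,-0.0004],"yaw":0},{"slide":[0,0,-0.0005],"yaw":0}]'| sed -n '1,2p;4p'
```

```text
clock: 10.57
position: [0.508, 0.1663, 0.2784]
ft_force: [-2.7, -1.4, 9.0]
```

```bash

python3 -m inch '[{"slide":[0,0,-0.0001],"yaw":0},{"slide":[0,0,-0.0003],"yaw":0},{"slide":[0,0,-0.0004],"yaw":0},{"slide":[0,0,-0.0005],"yaw":0},{"slide":[0,0,-0.0006],"yaw":0}]'| sed -n '1,2p;4p'
```

```text
clock: 10.98
position: [0.508, 0.1663, 0.2779]
ft_force: [-2.4, -1.3, 9.7]
```

```bash

python3 -m inch '[{"slide":[0,0,-0.0001],"yaw":0},{"slide":[0,0,0.003],"yaw":0},{"slide":[0,0,0.007],"yaw":0},{"slide":[0,0,0.012],"yaw":0},{"slide":[0,0,0.02],"yaw":0},{"slide":[0,0,0.03],"yaw":0},{"slide":[0,0,0.042],"yaw":0},{"slide":[0,0,0.054],"yaw":0},{"slide":[0,0,0.062],"yaw":0},{"slide":[0,0,0.066],"yaw":0},{"slide":[0,0,0.066],"yaw":0},{"slide":[0,0,0.066],"yaw":0}]'| sed -n '1,4p'
python3 -m inch '[{"slide":[0,-0.008,0],"yaw":0},{"slide":[0.001,-0.023,0],"yaw":0},{"slide":[0.0015,-0.04,0],"yaw":0},{"slide":[0.002,-0.06,0],"yaw":0},{"slide":[0.003,-0.08,0],"yaw":0},{"slide":[0.0035,-0.1,0],"yaw":0},{"slide":[0.0035,-0.12,0],"yaw":0},{"slide":[0.0035,-0.14,0],"yaw":0},{"slide":[0.0035,-0.16,0],"yaw":0},{"slide":[0.0035,-0.177,0],"yaw":0},{"slide":[0.0035,-0.19,0],"yaw":0},{"slide":[0.0035,-0.198,0],"yaw":0},{"slide":[0.0035,-0.202,0],"yaw":0},{"slide":[0.0035,-0.202,0],"yaw":0},{"slide":[0.0035,-0.202,0],"yaw":0},{"slide":[0.0035,-0.202,0],"yaw":0},{"slide":[0.0035,-0.202,0],"yaw":0}]'
python3 - <<'E'
from h import *
c=snap('wrist','w5.png');t=snap('top','t5.png')
cv2.imwrite('pics/v5.png',np.hstack([cv2.resize(c['frame'],(400,300)),cv2.resize(t['frame'],(400,300))])[:,:,::-1])
E
```

```text
clock: 11.98
position: [0.5077, 0.1663, 0.3426]
ee_rot: [0.429, 0.903, 0.0, 0.0]
ft_force: [-0.7, -0.2, -2.3]
clock: 13.4
position: [0.5113, -0.0349, 0.3426]
ee_rot: [0.429, 0.903, 0.0, -0.0]
ft_force: [0.0, 0.2, -2.0]
grip_width: 0.3
grasp_force: 62.3
```

View pics/v5.png

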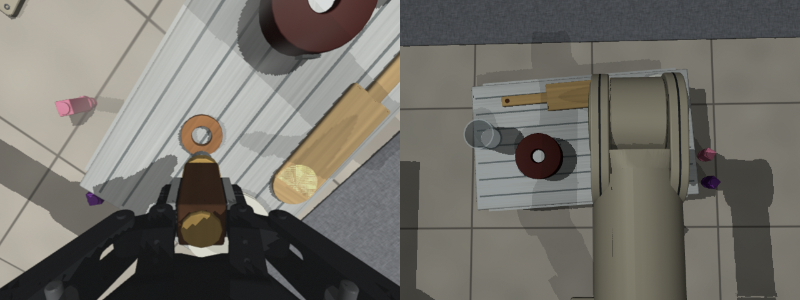

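The box is still in place and the die is held square. The rest is empty, visible at about (323,214) in the full wrist frame, so I fit its centre.

```bash
python3 - <<'E'
from h import *
from scipy.optimize import least_squares
c=dict(np.load('pics/w5.png.npz'));f=c['frame'].astype(int)
m=np.zeros(f.shape[:2],np.uint8);r=slice(170,246),slice(270,375)
m[r]=(f[:,:,0]-f[:,:,2]>35)[r]
k=max(cv2.findContours(m,0,1)[0],key=cv2.contourArea)[:,0,:].astype(float)
k=k[k[:,1]<225]
P=np.array([ray(c,u,v,.174)[:2] for u,v in k])
g=least_squares(lambda q:np.hypot(*(P-q[:2]).T)-q[2],[.511,-.036,.03],loss='soft_l1',f_scale=.0005);print(g.x,np.abs(g.fun).mean())
t=dict(np.load('pics/top1.png.npz'))
E
```

```text
[ 0.51117368 -0.03465644  0.02876975] 0.00021191407574183482
```

```bash

python3 -m inch '[{"slide":[0,0,-0.01],"yaw":0},{"slide":[0,0,-0.025],"yaw":0},{"slide":[0,0,-0.042],"yaw":0},{"slide":[0,0,-0.06],"yaw":0},{"slide":[0,0,-0.073],"yaw":0},{"slide":[0,0,-0.082],"yaw":0},{"slide":[0,0,-0.088],"yaw":0},{"slide":[0,0,-0.09],"yaw":0},{"slide":[0,0,-0.09],"yaw":0},{"slide":[0,0,-0.09],"yaw":0},{"slide":[0,0,-0.09],"yaw":0}]'| sed -n '1,4p'
python3 -m inch '[{"slide":[0,0,-0.003],"yaw":0},{"slide":[0,0,-0.006],"yaw":0},{"slide":[0,0,-0.009],"yaw":0},{"slide":[0,0,-0.012],"yaw":0},{"slide":[0,0,-0.015],"yaw":0},{"slide":[0,0,-0.018],"yaw":0},{"slide":[0,0,-0.02],"yaw":0},{"slide":[0,0,-0.022],"yaw":0},{"slide":[0,0,-0.022],"yaw":0},{"slide":[0,0,-0.022],"yaw":0}]'| sed -n '1,4p'
```

```text
clock: 14.42
position: [0.5116, -0.0358, 0.2534]
ee_rot: [0.429, 0.903, 0.0, 0.0]
ft_force: [-0.7, -1.8, -0.8]
clock: 15.25
position: [0.5112, -0.0358, 0.2307]
ee_rot: [0.429, 0.903, -0.0, -0.0]
ft_force: [-0.3, -0.2, -1.4]
```

```bash

python3 -m inch '[{"slide":[0,0,-0.001],"yaw":0},{"slide":[0,0,-0.002],"yaw":0},{"slide":[0,0,-0.003],"yaw":0},{"slide":[0,0,-0.0032],"yaw":0},{"slide":[0,0,-0.0032],"yaw":0},{"slide":[0,0,-0.0032],"yaw":0}]'| sed -n '1,4p'
```

```text
clock: 15.75
position: [0.5113, -0.0358, 0.2276]
ee_rot: [0.429, 0.903, 0.0, 0.0]
ft_force: [-0.7, -0.1, -0.2]
```

```bash

python3 -m inch '[{"slide":[0,0,-0.0001],"yaw":0},{"slide":[0,0,-0.0001],"yaw":0},{"slide":[0,0,-0.0001],"yaw":0},{"slide":[0,0,-0.0001],"yaw":0}]' 150 20
python3 -m inch '[{"slide":[0,0,0],"yaw":0},{"slide":[0,0,0],"yaw":0},{"slide":[0,0,0],"yaw":0},{"slide":[0,0,0],"yaw":0},{"slide":[0,0,0],"yaw":0},{"slide":[0,0,0],"yaw":0},{"slide":[0,0,0],"yaw":0},{"slide":[0,0,0],"yaw":0}]' 0
python3 -m inch '[{"slide":[0,0,0.005],"yaw":0},{"slide":[0,0,0.012],"yaw":0},{"slide":[0,0,0.022],"yaw":0},{"slide":[0,0,0.037],"yaw":0},{"slide":[0,0,0.055],"yaw":0},{"slide":[0,0,0.075],"yaw":0},{"slide":[0,0,0.095],"yaw":0},{"slide":[0,0,0.115],"yaw":0},{"slide":[0,0,0.135],"yaw":0},{"slide":[0,0,0.15],"yaw":0},{"slide":[0,0,0.155],"yaw":0},{"slide":[0,0,0.155],"yaw":0},{"slide":[0,0,0.155],"yaw":0},{"slide":[0,0,0.155],"yaw":0}]'
python3 - <<'E'
from h import *
c=snap('wrist','w6.png');t=snap('scene','s6.png')
cv2.imwrite('pics/v6.png',np.hstack([cv2.resize(c['frame'],(400,300)),cv2.resize(t['frame'][140:320,180:500],(400,300))])[:,:,::-1])
E
```

```text
clock: 16.08
position: [0.5113, -0.0358, 0.2275]
ee_rot: [0.429, 0.903, 0.0, 0.0]
ft_force: [-0.8, 0.1, 0.1]
grip_width: 0.415
grasp_force: 0.0
clock: 16.75
position: [0.5112, -0.0358, 0.2275]
ee_rot: [0.429, 0.903, 0.0, 0.0]
ft_force: [0.6, -0.4, 0.8]
grip_width: 0.999
grasp_force: 0.0
clock: 17.92
position: [0.5109, -0.0357, 0.3815]
ee_rot: [0.429, 0.903, -0.0, -0.001]
ft_force: [-0.5, -0.1, 0.3]
grip_width: 0.998
grasp_force: 0.0
```

View pics/v6.png

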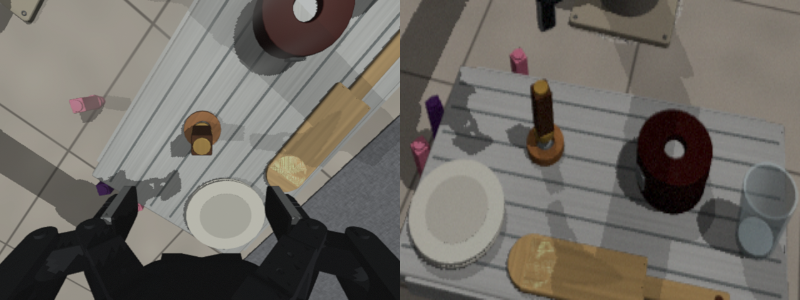

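The die stands upright in its rest, at (202,140) in the wrist view and (543,115) in the scene view. The gripper is clear of everything, and the box, tumbler, plates and paddle are where they were.

```bash
python3 -c "
from workcell import *
print(hand_in())"
```

```text
the job is handed in; nothing more can be done
None
```

I pressed the disc with the die at about 12 N for just under 2 s. By my estimate from force and travel it sank about 2 mm, but that was not measured directly. The die is back standing in its rest and released, nothing else looks moved in the last pictures, and the job is handed in at about 18 s; no verdict came back.

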